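Seasonings back on their coasters

TASK

Put the four seasoning containers back on their coasters: the red-lidded jar on the red coaster, the black-capped spice jar on the black one, the brown pepper mill on the brown wooden one and the steel shaker on the grey steel one. Set each down (do not drop it) upright in the middle of its coaster and let go, knock nothing over, and leave the mug and the garlic where they are.

Things in the scene. Friction and masses are not known exactly. Their poses are not given: they have to be found in the camera images.
- red_lid_jar: glass jar of a pale orange spread with a round red lid (lid 56 mm across), body 56 mm along its x by 62 mm along its y, 86 mm tall, about 0.36 kg, stands loose on the worktop; it can be gripped across the body at about 55 mm height. Origin at the centre of its underside, z up.
- spice_jar: slim round spice jar of clear glass with a black cap, diameter 41 mm, 105 mm tall, about 0.11 kg, loose; it can be gripped at 75 mm height. Origin at the centre of its underside, z up.
- pepper_mill: turned brown wooden pepper mill, 58 mm across at the foot, 170 mm tall with a small metal knob (12 mm wide) on top from 158 mm up, about 0.18 kg, loose; its round head, 48 mm across, spans 123 to 158 mm height and can be gripped at about 142 mm. The head does not turn. Origin at the centre of its underside, z up.
- steel_shaker: round shaker of plain grey steel, diameter 61 mm, 86 mm tall, about 0.16 kg, loose; grip it at about 48 mm height, well below its domed top (only the lowest 70 mm give hold). Origin at the centre of its underside, z up.
- coaster_red: round bright red coaster, diameter 88 mm, 6 mm thick, flat top, fixed to the worktop; origin at the centre of its underside, z up. It belongs to the red-lidded jar.
- coaster_black: round black coaster, diameter 88 mm, 6 mm thick, flat top, fixed to the worktop; origin at the centre of its underside, z up. It belongs to the black-capped spice jar.
- coaster_brown: round brown wooden coaster, diameter 88 mm, 6 mm thick, flat top, fixed to the worktop; origin at the centre of its underside, z up. It belongs to the brown pepper mill.
- coaster_steel: round pale grey steel coaster, diameter 88 mm, 6 mm thick, flat top, fixed to the worktop; origin at the centre of its underside, z up. It belongs to the steel shaker.
- mug: small cream mug with a handle, 63 by 86 mm, 51 mm tall, stands loose among the other things; to be left where it is. Origin at worktop height in the middle of its 86 mm length (handle included), everything within 45 mm of it; the handle points along -y and the cup centre lies 12 mm to +y; z up.
- garlic: pale pink-white bulb of garlic, about 50 mm across and 51 mm tall, lies loose among the other things; to be left where it is. Origin at the centre of its underside.
Not all that is in view belongs to the job. Of the things that look like the spice_jar, the largest one is meant.

How it is judged:
By the outcome, as a careful person would: the job done as asked, in the order asked, and still so for the second after the job is handed in, with the robot touching nothing.
It also fails if it takes over 88 s, if anything falls off the work surface, if the arm or the gripper's body presses on something with over 40 N, if the wrist force passes 120 N, or if a joint passes its speed limit or range.

ROBOT

A 6-joint arm with a two-finger parallel gripper is mounted at the origin on a cart in front of the work surface, level with it; the furniture and walls round the work are solid. World frame = base frame: x ahead of the robot, y to its left, z up, the work surface at z = 0. Lengths are in mm, angles in rad, forces in N, time in s.
With the tool pointing down it reaches from about 350 to 800 mm from the base axis. Payload 7.3 kg.
Tool frame: the origin (TCP) lies at the very end of the fingers, on their centre line; the grasp point (between the pads) lies 19 mm behind it; z points along the fingers, y is the line along which they close (so a half turn about z gives the same grasp; the last joint's range is limited). The gripper opens to 85 mm and grips with 20 to 120 N. Pads are 22 mm wide; open, the fingers measure 114 mm over their backs; the gripper's body (76 mm by 85 mm) begins 54 mm behind the grasp point. The pads swing forward as they close: fully open they stand 13 mm farther back than shut.
Start: joints at [-1.357, 0.342, 1.524, -0, 1.275, -0.146], TCP at [184.869, -491.394, 231.322] pointing down, gripper open.
Joint ranges: [-2.53, 2.53], [-0.77, 2.02], [0.04, 2.7], [-1, 4.14], [0.28, 2.66], [-3.11, 3.11]. Speed limits (rad/s): [2.57, 2.57, 3.14, 3.14, 3.14, 3.14].

INTERFACE

Orientations are given as a unit quaternion [w, x, y, z].
In Python, from bench import ctrl, vision, finish_job gives the robot as it stands.
- The arm moves only by the tool carry_out, never from a script. Its argument "rows" is a list that holds one entry, the list of rows, each a list of 7 numbers: the turn, a rotation vector about the world's x, y, z in degrees, then the shift along the world's x, y, z in m, then the gripper command: -1 is shut, 1 is fully open, values between are in proportion. A call has 1 to 12 rows; each row is the pose to reach, as a shift and turn from the pose commanded when the call began; what a row does not reach only later rows make up. A row lasts 1/10 s, in which the tool goes at most 50 mm and 8.59 degrees, less where a joint would pass 70% of its speed; a pose out of reach is approached as far as the arm can. A call with a gripper value outside its range is refused whole. The fingers move at their own pace and stop on an object; "force" is the grip in N (left out, the last holds). Time passes only in rows, so rows that repeat a pose let the fingers close. It gives the time, the measured TCP pose, the force, the opening and the grip force at its end, in the units of the state.
- ctrl.get_obs(): the state, without advancing time (a new reading comes with each control period).
- vision.capture(name): name is "side" or "top"; returns a dict with "color" (480x640x3 uint8, red, green, blue), "depth" (480x640 float32, mm along the optical axis (not along the pixel's ray), 0 where there is no reading), "fx", "fy", "cx", "cy" (pixels), "view" (4x4, takes a point from world to camera coordinates). Camera axes: x right, y up, looking along -z (the intrinsics and any distortion apply to the point x, -y, -z); pixel columns grow to the right and rows downward; lengths in mm; the calibration is good to about 2 mm. A picture is of the moment at which its call begins.
- finish_job(): hands the job in; it is judged then, once.
The state is a dict: "t": time; "q": joint angles; "qd": joint speeds; "joint_torque": joint torques, N m; "tool_pos": TCP position; "ee_rot": TCP orientation; "ft_force": force on the tool from outside, world axes, zero at the start; "moment": the same for the moment, N m; "grip_width": opening from 0.0 (shut) to 1.0 (fully open); "grip_force": force on a finger pad.
Only numpy, scipy, OpenCV 4.12 (cv2) and the standard library are available. Lean on these libraries where they do the work, as an engineer would, in place of code of your own. Each camera call takes 0.05 s, during which the arm holds its last target. There are 200 camera calls.

## Working session

There is one attempt and no reset: what is moved stays moved. The work goes in short steps, Python scripts to look and compute and a tool call to move; the robot and the scene stay as the last step left them, time stands still between calls to the robot, and variables do not carry over. Pictures are saved under pics/ and viewed, at most 14 in all, crops included, and the job is handed in when it is done.

Besides the shell and the picture viewer there is one more tool, called after "Call:" as a command line: name --argument value ..., lists and objects as JSON in quotes. carry_out: Moves the arm, as the interface text tells. Its arguments: {"type":"object","properties":{"rows":{"type":"array"},"force":{"type":"number"}},"required":["rows"]}

```bash
mkdir -p pics; ls
cat > h.py <<'E'
import numpy as np, cv2, pickle
from bench import ctrl, vision, finish_job
def snap(name,f):
    c=vision.capture(name); cv2.imwrite(f'pics/{f}.png',c['color'][:,:,::-1]); pickle.dump(c,open(f'{f}.pkl','wb')); return c
def load(f): return pickle.load(open(f'{f}.pkl','rb'))
def cloud(c):
    v,u=np.mgrid[:480,:640]; d=c['depth']
    P=np.stack([(u-c['cx'])/c['fx']*d,-(v-c['cy'])/c['fy']*d,-d,np.ones_like(d)],-1)
    return (P@np.linalg.inv(c['view']).T)[...,:3]
E
python3 - <<'E'
from h import *
for n in('top','side'):
    c=snap(n,n+'0'); print({k:c[k] for k in c if k not in('color','depth')})
print(ctrl.get_obs())
E
```

```text
pics
{'fx': 444.4341112544382, 'fy': 444.4341112544382, 'cx': 315.04958883644315, 'cy': 240.13958117365883, 'view': array([[ 2.19383618e-02, -9.99714305e-01,  9.48772607e-03,
         3.30183794e+01],
       [ 9.96042078e-01,  2.26734070e-02,  8.59423930e-02,
        -4.60010272e+02],
       [-8.61329588e-02,  7.56473908e-03,  9.96254931e-01,
        -1.04138150e+03],
       [ 0.00000000e+00,  0.00000000e+00,  0.00000000e+00,
         1.00000000e+00]])}
{'fx': 622.5845280461153, 'fy': 622.5845280461153, 'cx': 315.722847234839, 'cy': 234.6780595375699, 'view': array([[-9.30459005e-01, -3.66299358e-01, -8.41544523e-03,
         4.64548395e+02],
       [ 1.86102309e-01, -4.92265060e-01,  8.50318200e-01,
        -8.69686875e+01],
       [-3.15613640e-01,  7.89620093e-01,  5.26201615e-01,
        -1.17680419e+03],
       [ 0.00000000e+00,  0.00000000e+00,  0.00000000e+00,
         1.00000000e+00]])}
{'t': 0.1, 'q': array([-1.35697291e+00,  3.42629611e-01,  1.52492308e+00, -1.32184566e-05,
        1.27542131e+00, -1.46041465e-01]), 'qd': array([ 0.00065642, -0.00049752, -0.00304273, -0.00029156, -0.00036095,
        0.00144394]), 'joint_torque': array([ 2.23839619e-03, -4.34446192e+01, -2.46491182e+01, -1.11865147e-04,
        4.64634955e-03, -9.35163882e-06]), 'tool_pos': array([ 184.79593865, -491.0112424 ,  230.70707572]), 'ee_rot': array([-6.90064703e-04,  9.83855206e-01,  1.78964958e-01, -2.97212277e-05]), 'ft_force': array([-0.01425553,  0.17899796, -0.72399025]), 'moment': array([ 0.00871094, -0.00601938, -0.03909787]), 'grip_force': 0.0, 'grip_width': 1.002180107351629}
```

View pics/top0.png

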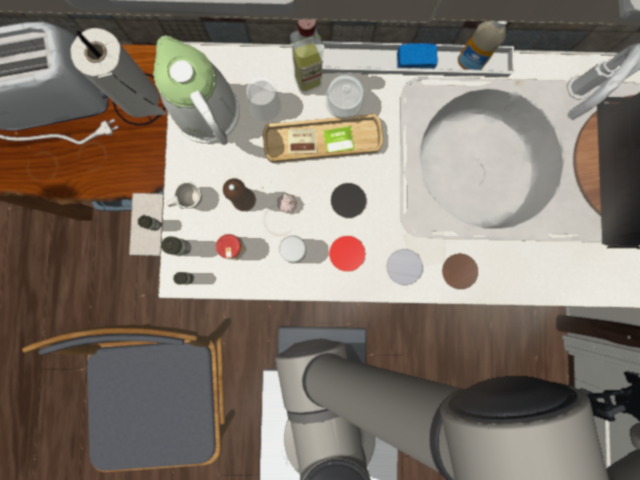

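View pics/side0.png

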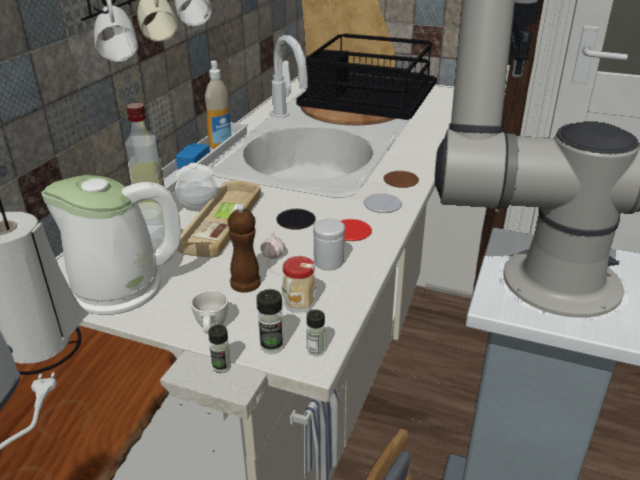

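The top view shows coasters at black (348,200), red (347,253), grey (404,266) and brown (460,271). The red jar is at (228,246), the shaker at (292,249), the mill at (237,192), the mug at (187,195) and the garlic at (287,203).

There are three spice-jar look-alikes: top (149,222), (173,246) and (183,278), which are side (219,348), (270,320) and (315,332). The middle one looks largest, so I'll measure and crop to confirm.

Run:
```python
from h import *
ct,cs=load('top0'),load('side0'); P,Q=cloud(ct),cloud(cs)
def ray(c,u,v,z):
    R,t=c['view'][:3,:3],c['view'][:3,3]; o=-R.T@t
    d=R.T@np.array([(u-c['cx'])/c['fx'],-(v-c['cy'])/c['fy'],-1]); return o+d*(z-o[2])/d[2]
# coasters by colour blob
hsv=cv2.cvtColor(ct['color'],cv2.COLOR_RGB2HSV)
for n,(u,v) in dict(black=(348,200),red=(347,253),grey=(404,266),brown=(460,271)).items():
    lab=cv2.cvtColor(ct['color'],cv2.COLOR_RGB2LAB).astype(float)
    m=np.uint8(np.linalg.norm(lab-lab[v-3:v+4,u-3:u+4].mean((0,1)),axis=2)<22)
    m[:, :u-25]=0;m[:,u+25:]=0;m[:v-25]=0;m[v+25:]=0
    _,L,S,C=cv2.connectedComponentsWithStats(m); k=L[v,u]
    print(n,C[k],S[k],ray(ct,*C[k],6).round(1))
for n,(u,v,h) in dict(jarA=(149,222,70),jarB=(173,246,105),jarC=(183,278,70),red=(228,246,86),shaker=(292,249,86),mill=(237,192,170),mug=(187,195,51),garlic=(287,203,51)).items():
    c0=ray(ct,u,v,h)[:2]
    for nm,X in(('t',P),('s',Q)):
        p=X[(np.hypot(X[...,0]-c0[0],X[...,1]-c0[1])<50)&(X[...,2]>12)&(X[...,2]<200)]
        z=np.percentile(p[:,2],98); q=p[p[:,2]>z-8]
        print(n,nm,c0.round(),'top',z.round(1),'n',len(q),'cen',((q.max(0)+q.min(0))/2).round(1)[:2],'ext',np.ptp(q,axis=0).round()[:2],'| all',((p.max(0)+p.min(0))/2).round(1)[:2],np.ptp(p,axis=0).round()[:2])
a=cv2.resize(ct['color'][170:295,130:320],None,fx=4,fy=4,interpolation=cv2.INTER_CUBIC)
cv2.imwrite('pics/c1.png',a[:,:,::-1])
b=cv2.resize(cs['color'][190:380,180:360],None,fx=3.1,fy=3.1,interpolation=cv2.INTER_CUBIC)
cv2.imwrite('pics/c2.png',b[:,:,::-1])
```

```text
black [348.10514286 199.92114286] [332 184  34  33 875] [560.6 -35.3   6. ]
red [346.6516977  253.00328587] [330 237  34  33 913] [430.9 -33.8   6. ]
grey [404.46612466 266.52303523] [ 386  248   38   38 1107] [ 401.4 -173.7    6. ]
brown [459.57142857 270.84841876] [443 254  34  35 917] [ 394.  -306.9    6. ]
jarA t [488. 422.] top 80.5 n 142 cen [488.7 430.5] ext [28. 30.] | all [488.3 430.3] [29. 30.]
jarA s [488. 422.] top 76.8 n 243 cen [489.5 434.2] ext [30. 33.] | all [489.  434.2] [31. 33.]
jarB t [432. 354.] top 110.1 n 274 cen [434.  359.6] ext [40. 40.] | all [433.5 359.2] [41. 41.]
jarB s [432. 354.] top 105.9 n 393 cen [434.4 362.2] ext [40. 46.] | all [434.1 362.4] [41. 47.]
jarC t [363. 339.] top 81.7 n 141 cen [362.5 344.2] ext [27. 29.] | all [362.6 343.8] [28. 30.]
jarC s [363. 339.] top 77.4 n 226 cen [362.9 347.9] ext [30. 31.] | all [362.9 348.3] [30. 32.]
red t [436. 238.] top 91.1 n 483 cen [435.9 237.6] ext [54. 54.] | all [435.3 235.5] [56. 58.]
red s [436. 238.] top 86.9 n 547 cen [436.6 241.2] ext [57. 56.] | all [437.4 243.2] [58. 60.]
shaker t [432.  95.] top 90.0 n 565 cen [432.7  93.8] ext [59. 61.] | all [432.7  93.8] [59. 61.]
shaker s [432.  95.] top 86.1 n 462 cen [434.2  98.7] ext [60. 62.] | all [433.7  99. ] [61. 63.]
mill t [542. 208.] top 169.8 n 32 cen [552. 220.] ext [17. 17.] | all [552.1 216.3] [52. 52.]
mill s [542. 208.] top 158.8 n 207 cen [552.9 223.4] ext [39. 33.] | all [555.1 226. ] [55. 49.]
mug t [555. 344.] top 54.5 n 189 cen [555.2 352. ] ext [62. 79.] | all [555.2 352. ] [62. 79.]
mug s [555. 344.] top 51.2 n 387 cen [557.2 352.4] ext [65. 78.] | all [557.2 352.4] [65. 78.]
garlic t [542. 111.] top 48.6 n 51 cen [547.  110.2] ext [21. 21.] | all [546.2 112.5] [49. 48.]
garlic s [542. 111.] top 46.5 n 56 cen [544.4 113.8] ext [19. 24.] | all [546.9 120.1] [48. 44.]
```

View pics/c1.png

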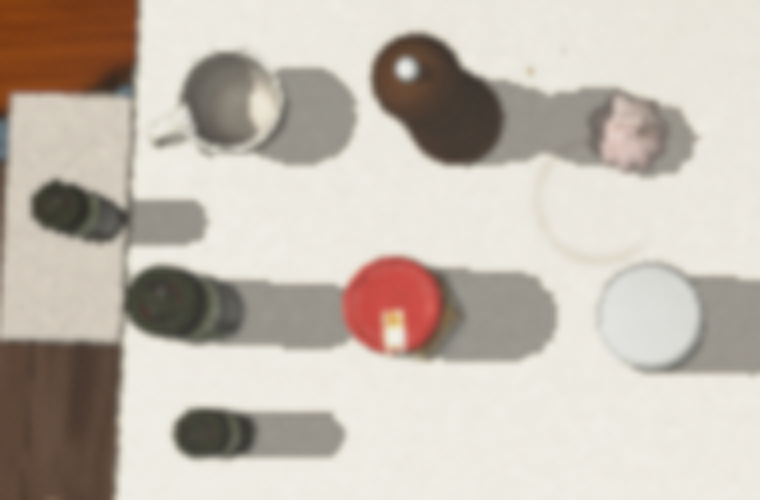

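View pics/c2.png

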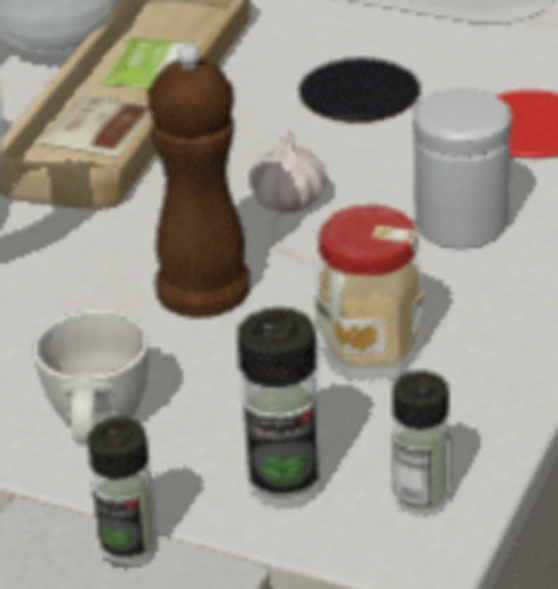

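The target is jarB: it is about 41 mm wide and 105 mm tall, at side (270,320) and top (173,246). The other two are about 28 mm wide and 77 mm tall. The crops confirm this. Next I need the red jar's yaw and a second measurement of the coasters.

Run:
```python
from h import *
ct,cs=load('top0'),load('side0'); P,Q=cloud(ct),cloud(cs)
lab=cv2.cvtColor(cs['color'],cv2.COLOR_RGB2LAB).astype(float)
for n,(x,y) in dict(black=(560.6,-35.3),red=(431,-34),grey=(401,-174),brown=(394,-307)).items():
    for X,c in((P,ct),(Q,cs)):
        L=cv2.cvtColor(c['color'],cv2.COLOR_RGB2LAB).astype(float)
        r=np.hypot(X[...,0]-x,X[...,1]-y)
        ref=np.median(L[r<25],axis=0); m=(r<60)&(np.linalg.norm(L-ref,axis=2)<20)&(np.abs(X[...,2]-6)<9)
        p=X[m]; print(n,m.sum(),((p.max(0)+p.min(0))/2).round(1),np.ptp(p,axis=0).round(),'med z',np.median(p[:,2]).round(1))
        t=X[(r>60)&(r<80)]; print('   table z',np.median(t[:,2]).round(1))
for X in(P,Q):
    p=X[(np.hypot(X[...,0]-436.5,X[...,1]-240)<48)&(X[...,2]>12)&(X[...,2]<58)]
    d=p[:,:2]-[436.5,240]; a=np.degrees(np.arctan2(d[:,1],d[:,0])); r=np.hypot(*d.T)
    for k in range(-180,180,15):
        s=r[(a>=k)&(a<k+15)]
        if len(s)>4: print(k,len(s),np.percentile(s,[10,50,90]).round(1))
    print('--')
p=np.vstack([X[(np.hypot(X[...,0]-436.5,X[...,1]-240)<48)&(X[...,2]>12)&(X[...,2]<58)] for X in(Q,)])[:,:2]
im=np.full((500,500,3),255,np.uint8)
for x,y in p: cv2.circle(im,(int(250-(y-240)*5),int(250-(x-436.5)*5)),2,(0,0,0),-1)
cv2.circle(im,(250,250),140,(0,0,255),1); cv2.imwrite('pics/jar.png',im)
```

```text
black 866 [560.4 -34.8   7.7] [80. 79. 13.] med z 7.3
   table z 1.3
black 531 [559.3 -31.    5.2] [83. 83.  7.] med z 5.0
   table z -1.0
red 902 [431.  -33.3   7.3] [78. 80. 11.] med z 7.3
   table z 1.3
red 449 [423.8 -29.9   4.8] [73. 84.  8.] med z 5.2
   table z -2.2
grey 1089 [ 401.8 -174.8    5.3] [90. 91. 15.] med z 7.2
   table z 1.6Traceback (most recent call last):
  File "<stdin>", line 9, in <module>
    return umr_maximum(a, axis, None, out, keepdims, initial, where)
ValueError: zero-size array to reduction operation maximum which has no identity
```

Run:
```python
from h import *
im=np.full((500,1000,3),255,np.uint8)
for i,(X,c) in enumerate(((cloud(load('top0')),(436,237.5)),(cloud(load('side0')),(436.6,241.2)))):
    p=X[(np.hypot(X[...,0]-c[0],X[...,1]-c[1])<48)&(X[...,2]>8)&(X[...,2]<62)]
    for x,y,z in p: cv2.circle(im,(int(500*i+250-(y-c[1])*5),int(250-(x-c[0])*5)),2,(int(z*4),0,0),-1)
    cv2.circle(im,(500*i+250,250),140,(0,0,255),1)
cv2.imwrite('pics/jar.png',cv2.resize(im,(800,400)))
```

```text
(no output)
```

View pics/jar.png

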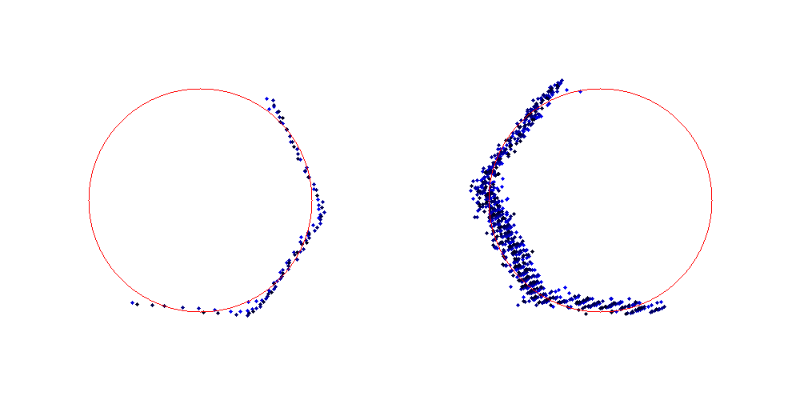

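The jar body is hexagonal, with a flat pair whose normal is at about 114.5°. The gripper now closes along 110.6°, so I'll turn it +4°.

Call:
carry_out --rows '[[[0,0,4,0.265,0.241,0,1],[0,0,4,0.265,0.241,0,1],[0,0,4,0.265,0.241,0,1],[0,0,4,0.265,0.241,0,1],[0,0,4,0.265,0.241,0,1],[0,0,4,0.265,0.241,0,1],[0,0,4,0.265,0.241,0,1],[0,0,4,0.265,0.241,0,1]]]' --force 50

```text
t: 0.9
tool_pos: [452.7, -246.6, 231.0]
ee_rot: [-0.001, 0.976, 0.216, 0.0]
ft_force: [-0.1, -0.7, 0.1]
grip_width: 1.0
grip_force: 0.0
```

Call:
carry_out --rows '[[[0,0,0,-0.0134,0.4899,0,1],[0,0,0,-0.0134,0.4899,0,1],[0,0,0,-0.0134,0.4899,0,1],[0,0,0,-0.0134,0.4899,0,1],[0,0,0,-0.0134,0.4899,0,1],[0,0,0,-0.0134,0.4899,0,1],[0,0,0,-0.0134,0.4899,0,1],[0,0,0,-0.0134,0.4899,0,1],[0,0,0,-0.0134,0.4899,0,1],[0,0,0,-0.0134,0.4899,0,1],[0,0,0,-0.0134,0.4899,0,1],[0,0,0,-0.0134,0.4899,0,1]]]'

```text
t: 2.1
tool_pos: [436.1, 239.5, 230.8]
ee_rot: [0.0, 0.977, 0.214, -0.001]
ft_force: [0.8, -1.2, -0.0]
grip_width: 0.999
grip_force: 0.0
```

Run:
```python
from h import *
o=ctrl.get_obs(); print(o['t'],o['tool_pos'],o['ee_rot'],o['q'])
c=snap('side','side1'); cv2.imwrite('pics/s1.png',cv2.resize(c['color'][150:380,180:400],None,fx=2.6,fy=2.6)[:,:,::-1])
```

```text
2.1 [436.10950966 239.51958985 230.79449118] [ 4.24070777e-04  9.76809048e-01  2.14111008e-01 -6.16892582e-04] [ 3.48514545e-01  2.93091337e-01  1.59675124e+00 -7.13085542e-04
  1.25308533e+00  1.48797068e+00]
```

View pics/s1.png

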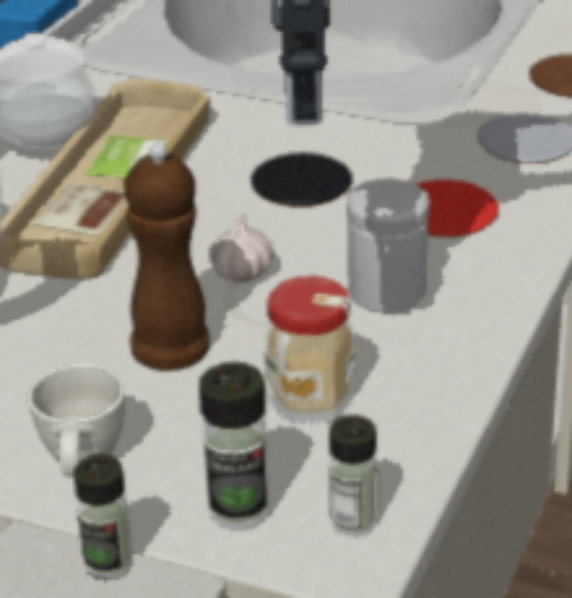

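The open gripper is above the red jar, with its tips at crop (305,120), and the scene is unchanged. I'll descend and grip.

Call:
carry_out --rows '[[[0,0,0,0,0,-0.04,1],[0,0,0,0,0,-0.08,1],[0,0,0,0,0,-0.12,1],[0,0,0,0,0,-0.15,1],[0,0,0,0,0,-0.175,1],[0,0,0,0,0,-0.195,1],[0,0,0,0,0,-0.195,1],[0,0,0,0,0,-0.195,1],[0,0,0,0,0,-0.195,-1],[0,0,0,0,0,-0.195,-1],[0,0,0,0,0,-0.195,-1],[0,0,0,0,0,-0.195,-1]]]' --force 45

```text
t: 3.35
tool_pos: [437.6, 239.3, 37.8]
ee_rot: [0.0, 0.977, 0.213, 0.001]
ft_force: [0.9, -4.2, 5.6]
grip_width: 0.637
grip_force: 46.0
```

Call:
carry_out --rows '[[[0,0,0,0,0,0,-1],[0,0,0,0,0,0,-1],[0,0,0,0,0,0,-1]]]'

```text
t: 3.65
tool_pos: [437.6, 239.3, 37.8]
ee_rot: [0.0, 0.977, 0.213, 0.001]
ft_force: [0.8, -4.3, 6.0]
grip_width: 0.636
grip_force: 46.0
```

Call:
carry_out --rows '[[[0,0,0,0,0,0.02,-1],[0,0,0,0,0,0.05,-1],[0,0,0,0,0,0.085,-1],[0,0,0,0,0,0.12,-1],[0,0,0,0,-0.015,0.13,-1],[0,0,0,-0.001,-0.045,0.13,-1],[0,0,0,-0.002,-0.085,0.13,-1],[0,0,0,-0.003,-0.125,0.13,-1],[0,0,0,-0.004,-0.165,0.13,-1],[0,0,0,-0.005,-0.205,0.13,-1],[0,0,0,-0.006,-0.235,0.13,-1],[0,0,0,-0.006,-0.255,0.13,-1]]]'

```text
t: 4.85
tool_pos: [428.9, -17.9, 165.4]
ee_rot: [-0.0, 0.977, 0.212, -0.001]
ft_force: [-0.7, 0.5, -3.8]
grip_width: 0.634
grip_force: 48.6
```

Call:
carry_out --rows '[[[0,0,0,0,-0.011,0,-1],[0,0,0,0,-0.0165,0,-1],[0,0,0,0,-0.0165,-0.03,-1],[0,0,0,0,-0.0165,-0.06,-1],[0,0,0,0,-0.0165,-0.09,-1],[0,0,0,0,-0.0165,-0.105,-1],[0,0,0,0,-0.0165,-0.112,-1],[0,0,0,0,-0.0165,-0.116,-1],[0,0,0,0,-0.0165,-0.118,-1],[0,0,0,0,-0.0165,-0.119,-1],[0,0,0,0,-0.0165,-0.12,-1],[0,0,0,0,-0.0165,-0.12,-1]]]'

```text
t: 6.05
tool_pos: [430.7, -32.0, 46.7]
ee_rot: [0.0, 0.977, 0.213, 0.0]
ft_force: [-0.4, -0.6, -4.2]
grip_width: 0.633
grip_force: 48.7
```

Run:
```python
from h import *
o=ctrl.get_obs(); print(o['t'],o['tool_pos'],o['ft_force'])
c=snap('side','side2'); cv2.imwrite('pics/s2.png',cv2.resize(c['color'][150:300,240:440],None,fx=3.5,fy=3.5)[:,:,::-1])
```

```text
6.05 [430.72010043 -32.04388122  46.69303353] [-0.40261468 -0.57198832 -4.22260854]
```

View pics/s2.png

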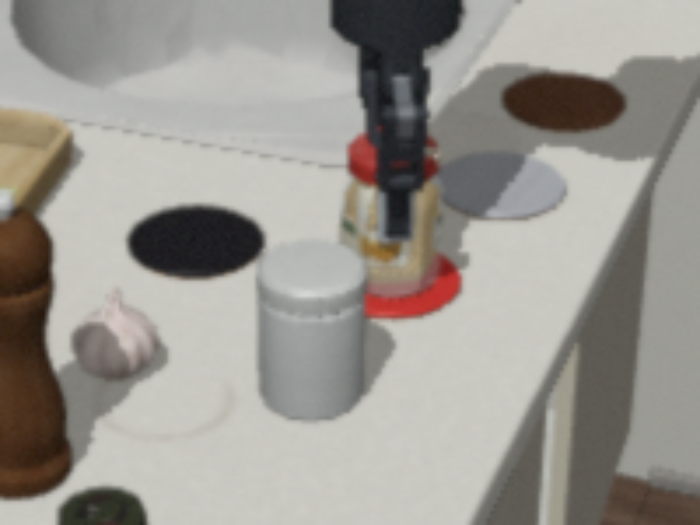

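The jar hangs just above the red coaster, at about (400,280) in the crop. I'll lower it the last 3 mm.

Call:
carry_out --rows '[[[0,0,0,0,0,-0.001,-1],[0,0,0,0,0,-0.002,-1],[0,0,0,0,0,-0.003,-1],[0,0,0,0,0,-0.0035,-1],[0,0,0,0,0,-0.0035,-1]]]'

```text
t: 6.6
tool_pos: [430.7, -32.2, 43.6]
ee_rot: [0.0, 0.977, 0.213, 0.0]
ft_force: [-3.0, -0.7, 7.8]
grip_width: 0.637
grip_force: 45.8
```

Call:
carry_out --rows '[[[0,0,0,0,0,0,1],[0,0,0,0,0,0,1],[0,0,0,0,0,0,1],[0,0,0,0,0,0,1],[0,0,0,0,0,0.03,1],[0,0,0,0,0,0.07,1],[0,0,0,0,0,0.12,1],[0,0,0,0,0,0.17,1],[0,0,0,0,0,0.19,1]]]'

```text
t: 7.5
tool_pos: [432.1, -32.3, 237.4]
ee_rot: [0.002, 0.977, 0.213, 0.003]
ft_force: [0.4, 0.5, -0.4]
grip_width: 0.999
grip_force: 0.0
```

Call:
carry_out --rows '[[[0,0,0,0.0035,0.393,0,1],[0,0,0,0.0035,0.393,0,1],[0,0,0,0.0035,0.393,0,1],[0,0,0,0.0035,0.393,0,1],[0,0,0,0.0035,0.393,0,1],[0,0,0,0.0035,0.393,0,1],[0,0,0,0.0035,0.393,0,1],[0,0,0,0.0035,0.393,0,1],[0,0,0,0.0035,0.393,0,1],[0,0,0,0.0035,0.393,0,1],[0,0,0,0.0035,0.393,0,1]]]'

```text
t: 8.6
tool_pos: [433.9, 360.1, 232.6]
ee_rot: [0.0, 0.977, 0.213, -0.0]
ft_force: [-0.6, -0.5, 0.7]
grip_width: 1.004
grip_force: 0.0
```

```bash
cat >> h.py <<'E'
def blob(c,x,y,zlo,R=50):
    X=cloud(c); p=X[(np.hypot(X[...,0]-x,X[...,1]-y)<R)&(X[...,2]>zlo)&(X[...,2]<175)]
    z=np.percentile(p[:,2],98); q=p[p[:,2]>z-8]; return len(q),z.round(1),((q.max(0)+q.min(0))/2).round(1)[:2],np.ptp(q,axis=0).round()[:2]
E
python3 - <<'E'
from h import *
c=snap('top','top1'); print('red on red, top (coaster 431,-33.8):',blob(c,431,-33,40))
o=ctrl.get_obs(); print(o['tool_pos'])
cv2.imwrite('pics/t1.png',cv2.resize(c['color'][160:300,130:430],None,fx=2.6,fy=2.6)[:,:,::-1])
E
```

```text
red on red, top (coaster 431,-33.8): (492, np.float64(96.9), array([428.3, -33.4]), array([54., 56.]))
[434.09187955 359.91332862 232.82893829]
```

View pics/t1.png

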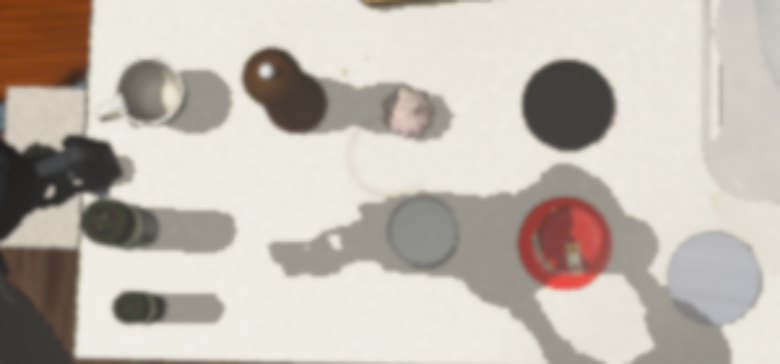

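The red jar is centred within about 3 mm. Now I'll descend on the spice jar.

Call:
carry_out --rows '[[[0,0,0,0,0,-0.04,1],[0,0,0,0,0,-0.08,1],[0,0,0,0,0,-0.115,1],[0,0,0,0,0,-0.145,1],[0,0,0,0,0,-0.165,1],[0,0,0,0,0,-0.177,1],[0,0,0,0,0,-0.177,1],[0,0,0,0,0,-0.177,-1],[0,0,0,0,0,-0.177,-1],[0,0,0,0,0,-0.177,-1],[0,0,0,0,0,-0.177,-1],[0,0,0,0,0,-0.177,-1]]]' --force 35

```text
t: 9.85
tool_pos: [434.6, 361.3, 57.0]
ee_rot: [-0.0, 0.977, 0.213, 0.001]
ft_force: [0.2, -1.4, 6.9]
grip_width: 0.472
grip_force: 34.7
```

Call:
carry_out --rows '[[[0,0,0,0,0,0,-1],[0,0,0,0,0,0,-1],[0,0,0,0,0,0,-1]]]'

```text
t: 10.15
tool_pos: [434.6, 361.3, 57.0]
ee_rot: [-0.0, 0.977, 0.213, 0.001]
ft_force: [-0.3, -0.8, 7.1]
grip_width: 0.472
grip_force: 34.7
```

Call:
carry_out --rows '[[[0,0,0,0,0,0.02,-1],[0,0,0,0,0,0.055,-1],[0,0,0,0,0,0.095,-1],[0,0,0,0,0,0.125,-1],[0,0,0,0,-0.015,0.13,-1],[0,0,0,0,-0.045,0.13,-1],[0,0,0,0,-0.085,0.13,-1],[0,0,0,0,-0.125,0.13,-1],[0,0,0,0,-0.165,0.13,-1],[0,0,0,0,-0.205,0.13,-1],[0,0,0,0.01,-0.24,0.13,-1],[0,0,0,0.035,-0.27,0.13,-1]]]'

```text
t: 11.35
tool_pos: [466.7, 88.9, 184.8]
ee_rot: [-0.0, 0.977, 0.213, -0.002]
ft_force: [0.9, 0.8, -1.4]
grip_width: 0.47
grip_force: 35.6
```

Call:
carry_out --rows '[[[0,0,0,0.025,-0.03,0,-1],[0,0,0,0.05,-0.06,0,-1],[0,0,0,0.072,-0.09,0,-1],[0,0,0,0.086,-0.112,0,-1],[0,0,0,0.091,-0.124,0,-1],[0,0,0,0.091,-0.124,-0.015,-1],[0,0,0,0.091,-0.124,-0.045,-1],[0,0,0,0.091,-0.124,-0.075,-1],[0,0,0,0.091,-0.124,-0.1,-1],[0,0,0,0.091,-0.124,-0.112,-1],[0,0,0,0.091,-0.124,-0.117,-1],[0,0,0,0.091,-0.124,-0.119,-1]]]'

```text
t: 12.55
tool_pos: [559.9, -32.9, 67.0]
ee_rot: [0.0, 0.977, 0.213, 0.0]
ft_force: [-0.1, -0.4, -0.7]
grip_width: 0.473
grip_force: 35.7
```

Call:
carry_out --rows '[[[0,0,0,0,0,-0.001,-1],[0,0,0,0,0,-0.002,-1],[0,0,0,0,0,-0.003,-1],[0,0,0,0,0,-0.0035,-1],[0,0,0,0,0,-0.0035,-1]]]'

```text
t: 13.05
tool_pos: [560.0, -33.0, 63.5]
ee_rot: [0.0, 0.977, 0.213, 0.0]
ft_force: [0.3, 0.7, -1.5]
grip_width: 0.469
grip_force: 35.7
```

Call:
carry_out --rows '[[[0,0,0,0,0,-0.0005,-1],[0,0,0,0,0,-0.001,-1],[0,0,0,0,0,-0.0015,-1],[0,0,0,0,0,-0.0015,-1]]]'

```text
t: 13.45
tool_pos: [560.3, -33.0, 63.1]
ee_rot: [0.0, 0.977, 0.213, 0.001]
ft_force: [-1.8, -0.0, 8.9]
grip_width: 0.468
grip_force: 36.3
```

Call:
carry_out --rows '[[[0,0,0,0,0,0,1],[0,0,0,0,0,0,1],[0,0,0,0,0,0,1],[0,0,0,0,0,0,1],[0,0,0,0,0,0.03,1],[0,0,0,0,0,0.07,1],[0,0,0,0,0,0.12,1],[0,0,0,0,0,0.17,1],[0,0,0,0,0,0.17,1]]]'

```text
t: 14.35
tool_pos: [563.2, -33.5, 239.3]
ee_rot: [0.003, 0.977, 0.213, 0.006]
ft_force: [0.5, 0.3, -0.9]
grip_width: 1.0
grip_force: 0.0
```

Call:
carry_out --rows '[[[0,0,0,-0.0075,0.255,0,1],[0,0,0,-0.0075,0.255,0,1],[0,0,0,-0.0075,0.255,0,1],[0,0,0,-0.0075,0.255,0,1],[0,0,0,-0.0075,0.255,0,1],[0,0,0,-0.0075,0.255,0,1],[0,0,0,-0.0075,0.255,0,1],[0,0,0,-0.0075,0.255,0,1]]]'

```text
t: 15.15
tool_pos: [552.5, 221.0, 231.3]
ee_rot: [0.0, 0.977, 0.213, -0.0]
ft_force: [0.5, 0.3, 0.2]
grip_width: 1.001
grip_force: 0.0
```

Run:
```python
from h import *
c=snap('top','top2'); print('spice (coaster 560.5,-35):',blob(c,560,-33,40))
s=snap('side','side3'); print('spice side (559,-31)',blob(s,560,-31,40),'mill',[blob(x,552,222,60) for x in(s,)])
print(ctrl.get_obs()['tool_pos'])
cv2.imwrite('pics/s3.png',cv2.resize(s['color'][120:370,180:440],None,fx=2.3,fy=2.3)[:,:,::-1])
```

```text
spice (coaster 560.5,-35): (256, np.float64(115.8), array([559.9, -33.9]), array([40., 38.]))
spice side (559,-31) (169, np.float64(112.1), array([559.8, -30.5]), array([41., 46.])) mill [(88, np.float64(164.6), array([554. , 221.1]), array([25., 25.]))]
[552.75510042 220.32548437 231.67714307]
```

View pics/s3.png

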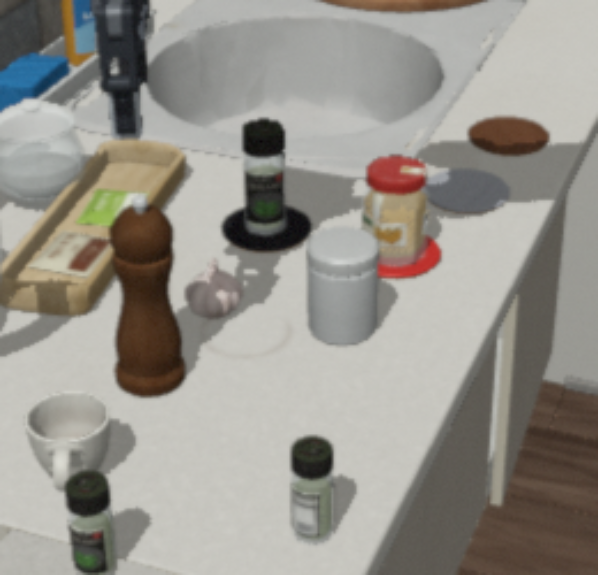

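The spice jar stands centred on black and the red jar on red, and the gripper is above the mill. I'll descend and grip its head.

Call:
carry_out --rows '[[[0,0,0,0,0,-0.03,1],[0,0,0,0,0,-0.06,1],[0,0,0,0,0,-0.085,1],[0,0,0,0,0,-0.1,1],[0,0,0,0,0,-0.109,1],[0,0,0,0,0,-0.109,1],[0,0,0,0,0,-0.109,-1],[0,0,0,0,0,-0.109,-1],[0,0,0,0,0,-0.109,-1],[0,0,0,0,0,-0.109,-1],[0,0,0,0,0,-0.109,-1],[0,0,0,0,0,-0.109,-1]]]' --force 40

```text
t: 16.45
tool_pos: [553.3, 222.2, 124.4]
ee_rot: [0.0, 0.977, 0.213, 0.002]
ft_force: [-0.6, -0.8, 6.3]
grip_width: 0.535
grip_force: 41.0
```

Call:
carry_out --rows '[[[0,0,0,0,0,0,-1],[0,0,0,0,0,0,-1],[0,0,0,0,0,0,-1]]]'

```text
t: 16.75
tool_pos: [553.4, 222.2, 124.4]
ee_rot: [0.0, 0.977, 0.213, 0.002]
ft_force: [-0.3, -0.5, 5.7]
grip_width: 0.535
grip_force: 41.0
```

Call:
carry_out --rows '[[[0,0,0,0,0,0.015,-1],[0,0,0,0,0,0.04,-1],[0,0,0,0,0,0.075,-1],[0,0,0,0,0,0.11,-1],[0,0,0,0,0,0.13,-1],[0,0,0,-0.006,-0.015,0.135,-1],[0,0,0,-0.016,-0.045,0.135,-1],[0,0,0,-0.03,-0.08,0.135,-1],[0,0,0,-0.043,-0.115,0.135,-1],[0,0,0,-0.056,-0.15,0.135,-1],[0,0,0,-0.06,-0.19,0.135,-1],[0,0,0,-0.062,-0.23,0.135,-1]]]'

```text
t: 17.95
tool_pos: [488.4, -9.6, 256.8]
ee_rot: [-0.0, 0.977, 0.213, -0.001]
ft_force: [0.6, -0.2, -2.4]
grip_width: 0.537
grip_force: 41.7
```

Call:
carry_out --rows '[[[0,0,0,-0.002,-0.04,0,-1],[0,0,0,-0.005,-0.08,0,-1],[0,0,0,-0.015,-0.12,0,-1],[0,0,0,-0.03,-0.157,0,-1],[0,0,0,-0.05,-0.192,0,-1],[0,0,0,-0.07,-0.227,0,-1],[0,0,0,-0.085,-0.258,0,-1],[0,0,0,-0.093,-0.28,0,-1],[0,0,0,-0.0965,-0.292,0,-1],[0,0,0,-0.0965,-0.297,0,-1],[0,0,0,-0.0965,-0.297,-0.015,-1],[0,0,0,-0.0965,-0.297,-0.04,-1]]]'

```text
t: 19.15
tool_pos: [394.9, -304.8, 218.3]
ee_rot: [0.001, 0.977, 0.213, 0.001]
ft_force: [-0.1, -0.7, -2.2]
grip_width: 0.539
grip_force: 41.7
```

Call:
carry_out --rows '[[[0,0,0,0,0,-0.03,-1],[0,0,0,0,0,-0.055,-1],[0,0,0,0,0,-0.072,-1],[0,0,0,0,0,-0.08,-1],[0,0,0,0,0,-0.084,-1],[0,0,0,0,0,-0.085,-1],[0,0,0,0,0,-0.086,-1],[0,0,0,0,0,-0.087,-1],[0,0,0,0,0,-0.0875,-1],[0,0,0,0,0,-0.0875,-1]]]'

```text
t: 20.15
tool_pos: [394.0, -305.1, 130.6]
ee_rot: [0.0, 0.977, 0.213, 0.0]
ft_force: [-0.9, 0.3, -2.2]
grip_width: 0.533
grip_force: 41.7
```

Call:
carry_out --rows '[[[0,0,0,0,0,-0.0005,-1],[0,0,0,0,0,-0.001,-1],[0,0,0,0,0,-0.0015,-1],[0,0,0,0,0,-0.0015,-1]]]'

```text
t: 20.55
tool_pos: [394.2, -305.5, 130.3]
ee_rot: [0.001, 0.977, 0.213, 0.0]
ft_force: [-1.8, 1.9, 10.1]
grip_width: 0.534
grip_force: 42.4
```

Run:
```python
from h import *
s=snap('side','side4')
cv2.imwrite('pics/s4.png',cv2.resize(s['color'][60:260,320:500],None,fx=3,fy=3)[:,:,::-1])
```

```text
(no output)
```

View pics/s4.png

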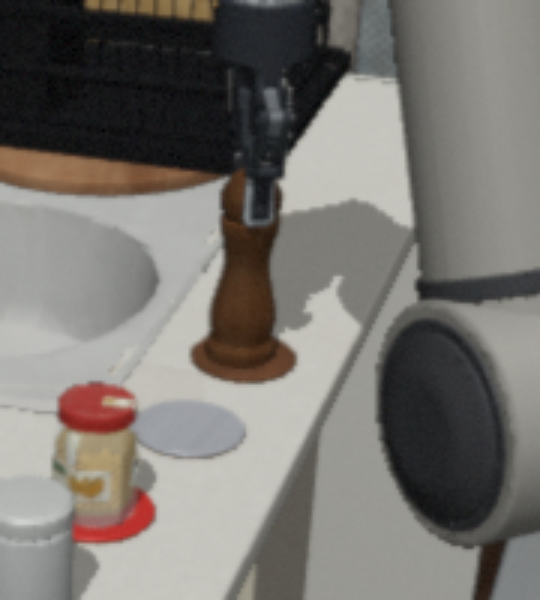

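The mill is upright and centred on brown, at about (245,360) in the crop. I'll release it and go to the shaker.

Call:
carry_out --rows '[[[0,0,0,0,0,0,1],[0,0,0,0,0,0,1],[0,0,0,0,0,0,1],[0,0,0,0,0,0,1],[0,0,0,0,0,0.02,1],[0,0,0,0,0,0.05,1],[0,0,0,0,0,0.09,1],[0,0,0,0,0,0.11,1],[0,0,0,0,0,0.11,1]]]'

```text
t: 21.5
tool_pos: [395.1, -306.1, 241.8]
ee_rot: [0.003, 0.977, 0.213, 0.002]
ft_force: [0.1, -0.6, -0.1]
grip_width: 1.0
grip_force: 0.0
```

Call:
carry_out --rows '[[[0,0,0,0.0395,0.4015,0,1],[0,0,0,0.0395,0.4015,0,1],[0,0,0,0.0395,0.4015,0,1],[0,0,0,0.0395,0.4015,0,1],[0,0,0,0.0395,0.4015,0,1],[0,0,0,0.0395,0.4015,0,1],[0,0,0,0.0395,0.4015,0,1],[0,0,0,0.0395,0.4015,0,1],[0,0,0,0.0395,0.4015,0,1],[0,0,0,0.0395,0.4015,0,1],[0,0,0,0.0395,0.4015,0,1]]]'

```text
t: 22.6
tool_pos: [433.1, 95.8, 238.1]
ee_rot: [0.0, 0.977, 0.213, -0.001]
ft_force: [-0.3, 0.2, -0.1]
grip_width: 0.998
grip_force: 0.0
```

Call:
carry_out --rows '[[[0,0,0,0,0,-0.04,1],[0,0,0,0,0,-0.08,1],[0,0,0,0,0,-0.12,1],[0,0,0,0,0,-0.155,1],[0,0,0,0,0,-0.185,1],[0,0,0,0,0,-0.202,1],[0,0,0,0,0,-0.21,1],[0,0,0,0,0,-0.21,1],[0,0,0,0,0,-0.21,-1],[0,0,0,0,0,-0.21,-1],[0,0,0,0,0,-0.21,-1],[0,0,0,0,0,-0.21,-1]]]'

```text
t: 23.8
tool_pos: [434.5, 96.2, 30.1]
ee_rot: [0.001, 0.977, 0.213, 0.001]
ft_force: [0.5, -3.5, 6.2]
grip_width: 0.676
grip_force: 42.6
```

Call:
carry_out --rows '[[[0,0,0,0,0,0,-1],[0,0,0,0,0,0,-1],[0,0,0,0,0,0,-1]]]'

```text
t: 24.1
tool_pos: [434.5, 96.2, 30.1]
ee_rot: [0.001, 0.977, 0.213, 0.001]
ft_force: [0.0, -4.2, 7.8]
grip_width: 0.675
grip_force: 42.7
```

Call:
carry_out --rows '[[[0,0,0,0,0,0.015,-1],[0,0,0,0,0,0.045,-1],[0,0,0,0,0,0.085,-1],[0,0,0,0,0,0.12,-1],[0,0,0,0,0,0.135,-1],[0,0,0,-0.002,-0.015,0.135,-1],[0,0,0,-0.005,-0.045,0.135,-1],[0,0,0,-0.01,-0.085,0.135,-1],[0,0,0,-0.015,-0.125,0.135,-1],[0,0,0,-0.02,-0.165,0.135,-1],[0,0,0,-0.025,-0.205,0.135,-1],[0,0,0,-0.03,-0.24,0.135,-1]]]'

```text
t: 25.3
tool_pos: [403.0, -145.2, 164.4]
ee_rot: [0.0, 0.977, 0.213, 0.0]
ft_force: [1.0, 0.1, -1.1]
grip_width: 0.676
grip_force: 43.7
```

Call:
carry_out --rows '[[[0,0,0,-0.002,-0.02,0,-1],[0,0,0,-0.002,-0.0285,0,-1],[0,0,0,-0.002,-0.0285,-0.02,-1],[0,0,0,-0.002,-0.0285,-0.05,-1],[0,0,0,-0.002,-0.0285,-0.08,-1],[0,0,0,-0.002,-0.0285,-0.105,-1],[0,0,0,-0.002,-0.0285,-0.118,-1],[0,0,0,-0.002,-0.0285,-0.123,-1],[0,0,0,-0.002,-0.0285,-0.125,-1],[0,0,0,-0.002,-0.0285,-0.126,-1],[0,0,0,-0.002,-0.0285,-0.127,-1],[0,0,0,-0.002,-0.0285,-0.127,-1]]]'

```text
t: 26.5
tool_pos: [401.8, -172.1, 37.3]
ee_rot: [0.0, 0.977, 0.213, 0.0]
ft_force: [0.6, 0.8, -1.4]
grip_width: 0.677
grip_force: 43.7
```

Call:
carry_out --rows '[[[0,0,0,0,0,-0.0005,-1],[0,0,0,0,0,-0.001,-1],[0,0,0,0,0,-0.0015,-1],[0,0,0,0,0,-0.002,-1],[0,0,0,0,0,-0.002,-1]]]'

```text
t: 27.0
tool_pos: [401.6, -172.2, 36.0]
ee_rot: [0.0, 0.977, 0.213, 0.0]
ft_force: [-4.1, 0.8, 14.8]
grip_width: 0.676
grip_force: 45.2
```

Contact. I'll release, lift and check.

Call:
carry_out --rows '[[[0,0,0,0,0,0,1],[0,0,0,0,0,0,1],[0,0,0,0,0,0,1],[0,0,0,0,0,0,1],[0,0,0,0,0,0.03,1],[0,0,0,0,0,0.07,1],[0,0,0,0,0,0.12,1],[0,0,0,0,0,0.17,1],[0,0,0,0,0,0.21,1],[0,0,0,0,0,0.21,1],[0,0,0,0,0,0.21,1],[0,0,0,0,0,0.21,1]]]'

```text
t: 28.2
tool_pos: [400.7, -171.5, 243.4]
ee_rot: [-0.001, 0.977, 0.213, -0.001]
ft_force: [-0.4, 0.8, -0.3]
grip_width: 1.001
grip_force: 0.0
```

Call:
carry_out --rows '[[[0,0,0,0.02,0.3,0,1],[0,0,0,0.02,0.3,0,1],[0,0,0,0.02,0.3,0,1],[0,0,0,0.02,0.3,0,1],[0,0,0,0.02,0.3,0,1],[0,0,0,0.02,0.3,0,1],[0,0,0,0.02,0.3,0,1],[0,0,0,0.02,0.3,0,1],[0,0,0,0.02,0.3,0,1],[0,0,0,0.02,0.3,0,1]]]'

```text
t: 29.2
tool_pos: [421.4, 126.6, 244.3]
ee_rot: [0.0, 0.977, 0.212, -0.001]
ft_force: [0.5, -0.6, 0.5]
grip_width: 1.002
grip_force: 0.0
```

Run:
```python
from h import *
t=snap('top','top5');s=snap('side','side5')
for n,x,y in(('red',431,-34),('spice',560.5,-35),('mill',394,-307),('shaker',401.5,-174),('mug',555,352),('garlic',546,112)):
    for c in(t,s):
        try: print(n,blob(c,x,y,12 if n in('mug','garlic') else 60))
        except Exception as e: print(n,e)
a=cv2.resize(t['color'][160:310,130:490],None,fx=2.2,fy=2.2); b=cv2.resize(s['color'][130:330,170:450],None,fx=1.25,fy=1.25)
im=np.zeros((590,792,3),np.uint8); im[:330,:792]=a; im[335:585,:350]=b
cv2.imwrite('pics/f.png',im[:,:,::-1])
```

```text
red (485, np.float64(97.2), array([428.3, -33.4]), array([54., 56.]))
red (328, np.float64(93.5), array([429.5, -30.3]), array([54., 60.]))
spice (255, np.float64(116.3), array([559.5, -33.9]), array([40., 38.]))
spice (175, np.float64(111.8), array([560.3, -31.7]), array([40., 47.]))
mill (214, np.float64(167.8), array([ 394.1, -308.9]), array([35., 35.]))
mill (68, np.float64(167.7), array([ 395.2, -303.9]), array([29., 33.]))
shaker (584, np.float64(95.6), array([ 400.3, -172.7]), array([58., 59.]))
shaker (298, np.float64(92.5), array([ 400.9, -169.3]), array([59., 66.]))
mug (156, np.float64(54.5), array([555.5, 351.9]), array([62., 78.]))
mug (389, np.float64(51.3), array([556.7, 354.8]), array([63., 82.]))
garlic index -1 is out of bounds for axis 0 with size 0
garlic (45, np.float64(46.6), array([546.7, 112.8]), array([17., 21.]))
```

View pics/f.png

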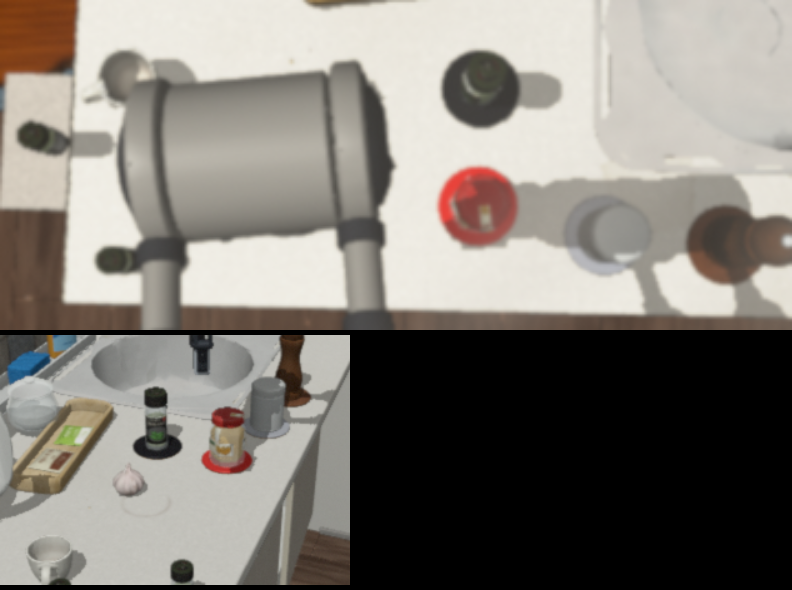

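All four stand upright in the middle of their coasters, within about 3 mm. The mug and garlic haven't moved, and the arm is clear of everything.

```bash
python3 -c "from h import *; print(finish_job())"
```

```text
the job is handed in; nothing more can be done
None
```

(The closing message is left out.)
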